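Slide the sample carrier home in its dock

ROBOT

A 7-joint arm with a two-finger parallel gripper is mounted at the origin on a cart in front of the work surface, level with it; the furniture and walls round the work are solid. World frame = base frame: x ahead of the robot, y to its left, z up, the work surface at z = 0. Lengths are in m, angles in rad, forces in N, time in s.
With the tool pointing down it reaches from about 0.4 to 0.875 m from the base axis. Payload 6.5 kg.
Tool frame: the origin (TCP) lies midway between the tips of the shut fingers; the grasp point (between the pads) lies grip_depth behind it (grip_depth is the distance from the TCP to the grasp point, in m); y points along the fingers, z is the direction in which the jaws open and shut, and the axes are right-handed (so a half turn about y gives the same grasp; the last joint's range is limited). The gripper opens to 88 mm and grips with 3 to 60 N. Pads are 18 mm wide; open, the fingers measure 123 mm over their backs; the gripper's body (75 mm by 187 mm) begins 45 mm behind the grasp point.
Start: joints at [-1.297, 0.536, -0.004, 1.538, 0.003, 1.067, -0.071], TCP at [0.217, 0.613, 0.239] pointing down, gripper open.
Joint ranges: [-2.7, 2.7], [-0.37, 2.16], [-1.27, 1.26], [0.24, 2.4], [-1.31, 4.45], [0.19, 1.91], [-2.76, 2.76]. Speed limits (rad/s): [2.39, 2.39, 3.14, 3.14, 3.14, 3.14, 3.14].

INTERFACE

Orientations are given as a unit quaternion [x, y, z, w].
In Python, from cell import * gives the robot as it stands.
- The arm moves only by the tool apply_moves, never from a script. Its argument "moves" is a list of rows, each a list of 3 entries, a list of its own where there are three numbers: the shift along the tool's x, y, z in mm, then the turn, a rotation vector about the tool's x, y, z in rad, then the closure, from -1 (fully open) to 1 (shut), so that 0 is half open. A call has 1 to 12 rows; each row is the pose to reach, as a shift and turn from the pose commanded when the call began, along the tool's axes at that moment; what a row does not reach only later rows make up. A row lasts 1/10 s, in which the tool goes at most 50 mm and 8.59 degrees, less where a joint would pass 70% of its speed; a pose out of reach is approached as far as the arm can. A call with a gripper value outside its range is refused whole. The fingers move at their own pace and stop on an object; "newtons" is the grip in N (left out, the last holds). Time passes only in rows, so rows that repeat a pose let the fingers close. It gives the time, the measured TCP pose, the force and the opening at its end, in the units of the state.
- observe(): the state, without advancing time (a new reading comes with each control period).
- get_image(name): name is "side" or "top"; returns a dict with "pixels" (384x512x3 uint8, blue, green, red), "range_z" (384x512 float32, m along the optical axis (not along the pixel's ray), 0 where there is no reading), "vertical_fov" (degrees; the focal length in pixels is half the picture's height over the tangent of half this angle, whatever the lens; pixels are square), "cx", "cy" (the principal point, pixels), "cam_to_world" (4x4, takes a point from camera to world coordinates). Camera axes: x right, y up, looking along -z (the intrinsics and any distortion apply to the point x, -y, -z); pixel columns grow to the right and rows downward; lengths in m; the calibration is good to about 2 mm. A picture is of the moment at which its call begins.
- job_done(): hands the job in, once; it reports no verdict.
The state is a dict: "t": time; "joint_pos": joint angles; "qd": joint speeds; "joint_efforts": joint torques, N m; "tcp_pos": TCP position; "tcp_rot": TCP orientation; "ft_force": force on the tool from outside, world axes, zero at the start; "moment": the same for the moment, N m; "gripper_width": finger opening in m.
Only numpy, scipy, OpenCV 4.12 (cv2) and the standard library are available. Lean on these libraries where they do the work, as an engineer would, in place of code of your own. Each camera call takes 0.05 s, during which the arm holds its last target. There are 200 camera calls.

TASK

Press down on the rubber pad of the thin carrier plate and drag it flat over the bench into the open mouth of the three-sided dock, then on under the sprung roller until its front edge stops fully home against the end stop, and let go. Touch the carrier only on its rubber pad, never load it with more than 40 N, never lift or tip it, and leave the timer, the bottle and the tape roll where they are.

Things in the scene. Friction and masses are not known exactly. Their poses are not given: they have to be found in the camera images.
- carrier: Bare aluminium plate 100 (its x) x 120 (its y) x 4 mm, loose and flat on the bench (z = 0), 0.14 to 0.28 kg, slick underside (friction about 0.2). Too wide to grasp across, too thin to grasp at an edge. Origin: centre of the underside, z up. Both ends are alike, so either short edge may lead; at the start its -y edge faces the dock (within about 50 degrees).
- pad (a point): Centre of the top face of the black rubber pad 84 (carrier x) x 70 (y) x 3 mm glued on the middle of the carrier's top; 7 mm above the carrier's underside, axes as the carrier's. It yields a few tenths of a millimetre under 15 N and grips well (friction about 1).
- dock: Fixed aluminium frame on the bench, no floor: two guide rails along its y (y = -60 to +57 mm), 10 mm high and wide, inner faces at x = +-51.5 mm (1.5 mm play each side). The carrier enters at +y, moving along the dock's -y, and is home against the 10 mm high end stop, whose face is at y = -60 mm. Origin: on the bench, where the carrier's origin lies when home with its y along the dock's y.
- mouth (a point): Middle of the dock's open mouth, on the bench, at dock y = +82 mm. Here the flared ends of the rails, 10 mm high, stand 135 mm apart; they narrow to the 103 mm between the rails at y = +55 mm.
- bracket (a point): Top middle of the grey bracket behind the end stop that carries the roller: 34 mm wide, reaching from dock y = -86 to -40 mm, its top 34 mm above the bench; it overhangs the last 20 mm of the seat, clear of the pad of a carrier that is home (pad y = -35 to +35 mm).
- roller (a joint): Height (m) by which the sprung steel roller is raised: 12 mm diameter, 20 mm wide, axle along dock x, centred at dock x = 0, y = -46 mm. 0: down, lowest point 2.5 mm above the bench; the carrier's front edge meets it some 18 mm before home and is pushed under with about 7 N. About 0.0015 when it rides on the carrier. Preload 4 N, spring 500 N/m.
- timer: White bench timer lying flat, 62 x 66 x 19 mm, origin at the centre of its underside. Bystander.
- bottle: Reagent bottle with blue cap, 56 mm diameter, 105 mm high, standing, origin at the centre of its underside. Bystander.
- tape: Roll of tape lying flat, 104 mm diameter, 25 mm high, origin at the centre of its underside. Bystander.

How it is judged:
By the outcome, as a careful person would: the job done as asked, in the order asked, and still so for the second after the job is handed in, with the robot touching nothing.
It also fails if it takes over 64 s, if anything falls off the work surface, if the arm or the gripper's body presses on something with over 40 N, if the wrist force passes 120 N, or if a joint passes its speed limit or range.

## Working session

There is one attempt and no reset: what is moved stays moved. The work goes in short steps, Python scripts to look and compute and a tool call to move; the robot and the scene stay as the last step left them, time stands still between calls to the robot, and variables do not carry over. Pictures are saved under pics/ and viewed, about 8 in all and at most 12, crops included, and the job is handed in when it is done.

Besides the shell and the picture viewer there is one more tool, called after ">>>" by a JSON object that holds its "api" and its "payload". apply_moves: Moves the arm, as the interface text tells. Its arguments: {"type":"object","properties":{"moves":{"type":"array"},"newtons":{"type":"number"}},"required":["moves"]}

```bash
ls; mkdir -p pics
cat > h.py <<'E'
from cell import *
import numpy as np, cv2
from scipy.spatial.transform import Rotation as R
def grab(n,fn=None):
    d=get_image(n)
    if fn: cv2.imwrite('pics/'+fn,d['pixels'])
    np.savez('last_'+n+'.npz',**{k:v for k,v in d.items()})
    return d
def load(n): 
    d=np.load('last_'+n+'.npz',allow_pickle=True); return {k:d[k] for k in d.files}
def ray(d,u,v):
    f=384/2/np.tan(np.radians(float(d['vertical_fov']))/2)
    c=np.array([(u-float(d['cx']))/f,-(v-float(d['cy']))/f,-1.])
    T=d['cam_to_world']; return T[:3,3],T[:3,:3]@c
def onz(d,u,v,z):
    o,r=ray(d,u,v); return o+r*(z-o[2])/r[2]
def depth(d,u,v):
    o,r=ray(d,u,v); return o+r*d['range_z'][int(v),int(u)]
E
python3 - <<'E'
from h import *
s=observe(); print({k:np.round(v,3) for k,v in s.items()}); print(R.from_quat(s['tcp_rot']).as_matrix().round(3))
a=grab('top');b=grab('side')
print({k:v for k,v in a.items() if k not in('pixels','range_z')});print({k:v for k,v in b.items() if k not in('pixels','range_z')})
cv2.imwrite('pics/top0.png',cv2.resize(a['pixels'],(800,600)));cv2.imwrite('pics/side0.png',cv2.resize(b['pixels'],(800,600)))
E
```

```text
pics
{'t': np.float64(0.0), 'joint_pos': array([-1.297,  0.537, -0.004,  1.539,  0.003,  1.067, -0.071]), 'qd': array([-0.   ,  0.   ,  0.001, -0.001,  0.002, -0.001,  0.   ]), 'joint_efforts': array([-1.0000e-03, -5.7098e+01,  9.9100e-01, -2.5160e+01, -5.6000e-02,
        1.8000e-02,  0.0000e+00]), 'tcp_pos': array([0.216, 0.612, 0.238]), 'tcp_rot': array([ 0.698, -0.12 ,  0.119, -0.696]), 'ft_force': array([-0.185, -0.016, -0.307]), 'moment': array([ 0.049, -0.006, -0.017]), 'gripper_width': np.float64(0.088)}
[[ 0.943 -0.     0.333]
 [-0.333 -0.002  0.943]
 [ 0.    -1.    -0.002]]
{'vertical_fov': 49.968097398003266, 'cx': 250.6456854453506, 'cy': 200.56407384022188, 'cam_to_world': array([[-0.02605926,  0.99828906, -0.05234378,  0.47794427],
       [-0.99934348, -0.02469688,  0.02650799,  0.03675299],
       [ 0.02516991,  0.05300019,  0.99827724,  1.13601621],
       [ 0.        ,  0.        ,  0.        ,  1.        ]])}
{'vertical_fov': 57.534639463333235, 'cx': 251.60508932401117, 'cy': 192.30539382246613, 'cam_to_world': array([[ 0.8140896 ,  0.24563632, -0.52623276,  0.08493395],
       [-0.58015497,  0.30335221, -0.75590849, -0.66703379],
       [-0.02604471,  0.9206738 ,  0.38946301,  0.40514224],
       [ 0.        ,  0.        ,  0.        ,  1.        ]])}
```

View pics/top0.png

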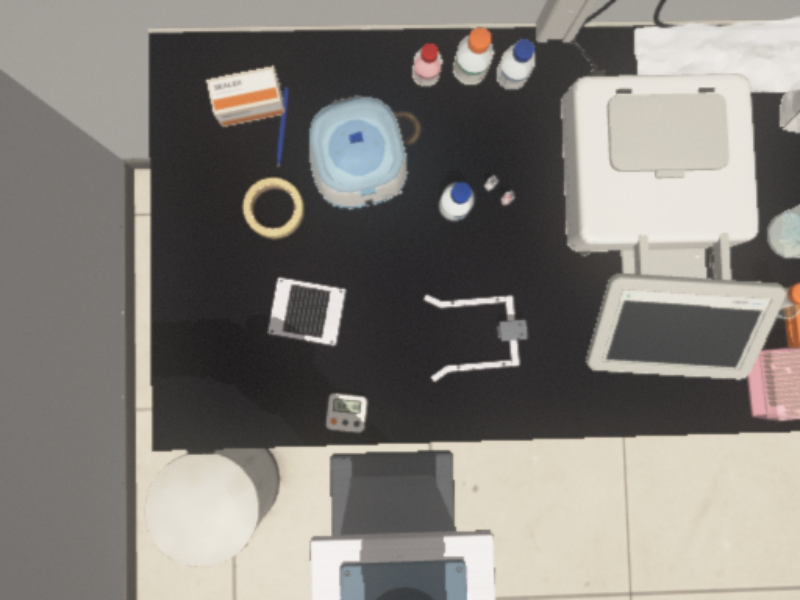

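View pics/side0.png

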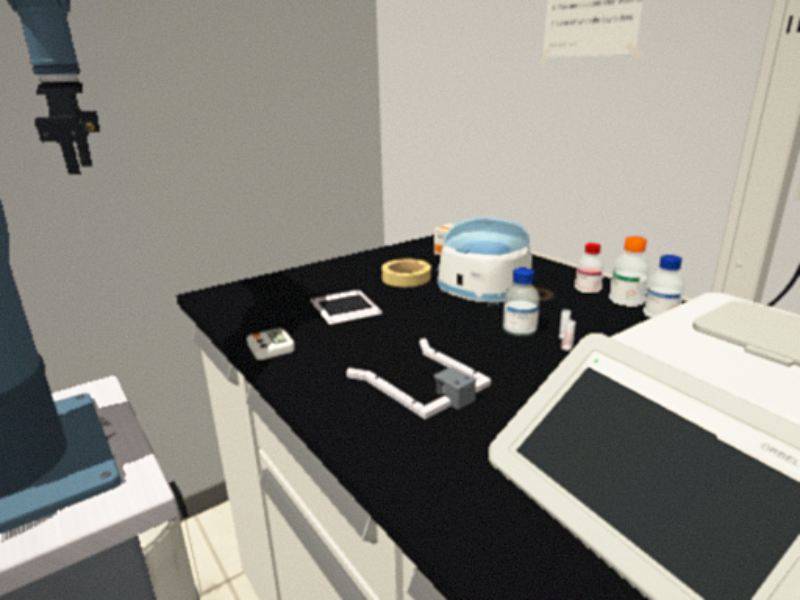

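The top view shows the carrier at about (307,312), the dock with its mouth to the left (425–440, 300–378) and its bracket at (512,330). The timer is at (347,412), the bottle at (457,202) and the tape at (273,208). Next I'll enlarge the carrier and dock area.

Run:
```python
from h import *
a=load('top'); c=a['pixels'][170:260,165:345]
cv2.imwrite('pics/crop0.png',cv2.resize(c,None,fx=4.4,fy=4.4,interpolation=cv2.INTER_CUBIC))
# carrier outline by threshold
g=cv2.cvtColor(a['pixels'],cv2.COLOR_BGR2GRAY)
m=(g>110).astype(np.uint8); n,l,st,ce=cv2.connectedComponentsWithStats(m)
for i in range(1,n):
    if st[i,4]>60 and 150<ce[i][0]<350 and 100<ce[i][1]<280:
        pts=np.argwhere(l==i)[:,::-1].astype(np.float32)
        print(st[i],cv2.minAreaRect(pts)); 
        if st[i,0]<250 and st[i,1]>170:
            for p in cv2.boxPoints(cv2.minAreaRect(pts)): print(p,onz(a,*p,.004).round(4), depth(a,*np.clip(p,0,380)).round(4))
```

```text
[    0     0   512   384 64705] ((255.5, 191.5), (383.0, 511.0), 90.0)
[155 114  39  39 628] ((174.0, 133.0), (38.0, 38.0), 90.0)
[281 118  22  23 277] ((291.1072998046875, 130.43414306640625), (20.254478454589844, 20.81322479248047), 24.775142669677734)
[172 178  49  43 881] ((195.91201782226562, 198.9840087890625), (44.54248046875, 37.029293060302734), 10.30484676361084)
[170.68802 213.21602] [0.5081 0.2262 0.004 ] [0.5081 0.2267 0.0013]
[177.31201 176.78401] [0.6077 0.2065 0.004 ] [6.081e-01 2.071e-01 2.000e-04]
[221.13602 184.752  ] [0.5829 0.0868 0.004 ] [0.5831 0.0869 0.0015]
[214.51202 221.184  ] [0.4832 0.1071 0.004 ] [0.4832 0.1072 0.0027]
[271 189  66  55 830] ((304.88421630859375, 213.1191864013672), (54.42533874511719, 63.12871551513672), 84.4006576538086)
[209 252  26  25 465] ((221.64024353027344, 263.73779296875), (24.626232147216797, 23.190624237060547), 6.34019136428833)
[208.12195 273.90244] [0.3405 0.1275 0.004 ] [ 0.3398  0.128  -0.0023]
[210.68292 250.85364] [0.4027 0.1193 0.004 ] [0.4025 0.1195 0.0009]
[235.15854 253.57315] [0.3934 0.0528 0.004 ] [ 0.3931  0.0528 -0.0011]
[232.59756 276.62195] [0.3312 0.0612 0.004 ] [0.3309 0.0613 0.0016]
```

View pics/crop0.png

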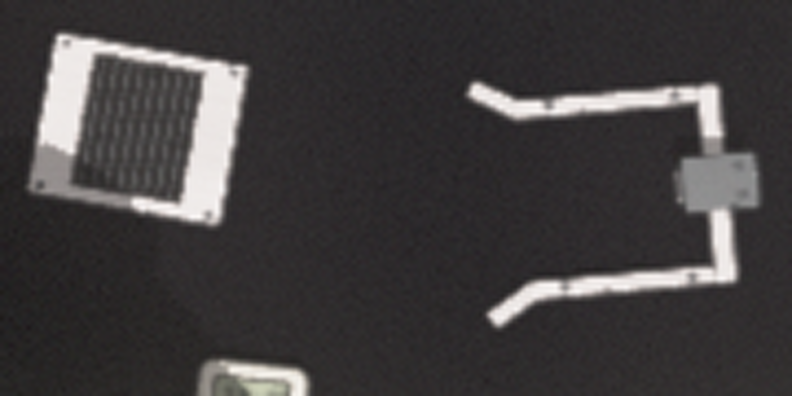

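The crop shows the carrier, its pad, and the dock's rails and bracket clearly. I'll fit their known outlines to the picture to get poses, and read the bystanders too.

```bash
cat > fit.py <<'E'
from h import *
from scipy.optimize import minimize
def proj(d,P):
    T=np.linalg.inv(d['cam_to_world']); f=192/np.tan(np.radians(float(d['vertical_fov']))/2)
    c=P@T[:3,:3].T+T[:3,3]; return np.c_[float(d['cx'])+f*c[:,0]/-c[:,2], float(d['cy'])-f*c[:,1]/-c[:,2]]
box=lambda x0,x1,y0,y1,z:np.array([[x0,y0,z],[x1,y0,z],[x1,y1,z],[x0,y1,z]])/1e3
fl=lambda s:np.array([[s*51.5,57,10],[s*61.5,57,10],[s*77.5,82,10],[s*67.5,82,10]])/1e3
DOCK=[(box(51.5,61.5,-60,57,10),1),(box(-61.5,-51.5,-60,57,10),1),(fl(1),1),(fl(-1),1),(box(-61.5,61.5,-70,-60,10),1),(box(-17,17,-86,-40,34),.5)]
CAR=[(box(-50,50,-60,60,4),1),(box(-42,42,-35,35,7),.2)]
def fit(d,model,p0,pad=12,S=6):
    g=cv2.cvtColor(d['pixels'],cv2.COLOR_BGR2GRAY).astype(float)/235
    def place(p,P):
        c,s=np.cos(p[2]),np.sin(p[2]); return np.c_[p[0]+c*P[:,0]-s*P[:,1],p[1]+s*P[:,0]+c*P[:,1],P[:,2]]
    q=np.vstack([proj(d,place(p0,P)) for P,_ in model]); u0,v0=np.floor(q.min(0)).astype(int)-pad; u1,v1=np.ceil(q.max(0)).astype(int)+pad
    G=g[v0:v1,u0:u1]
    def cost(x):
        p=np.array(p0)+np.array(x)*[.001,.001,.01]
        M=np.full((G.shape[0]*S,G.shape[1]*S),.17,np.float32)
        for P,val in model:
            pt=((proj(d,place(p,P))-[u0,v0]+.5)*S-.5); cv2.fillPoly(M,[np.round(pt*16).astype(np.int32)],float(val),shift=4)
        return np.abs(cv2.GaussianBlur(cv2.resize(M,G.shape[::-1],interpolation=cv2.INTER_AREA),(0,0),.5)-G).mean()
    r=minimize(cost,[0,0,0],method='Nelder-Mead',options=dict(initial_simplex=[[0,0,0],[6,0,0],[0,6,0],[0,0,6]],xatol=.02,fatol=1e-6))
    return np.array(p0)+r.x*[.001,.001,.01], r.fun, cost([0,0,0])
E
python3 - <<'E'
from fit import *
a=load('top')
cp=lambda x,y,z=.01: onz(a,165+(x+.5)/4.4-.5,170+(y+.5)/4.4-.5,z)
c1,c2=cp(718,85),cp(737,281); print(c1,c2,np.linalg.norm(c1-c2))  # outer stop corners, 123 mm
x=(c1-c2)/np.linalg.norm(c1-c2); 
print(fit(a,CAR,[.5455,.1566,-.204]))
th=np.arctan2(x[1],x[0]); y=np.array([-np.sin(th),np.cos(th)]); o=((c1+c2)/2)[:2]+.07*y
print(o,th,fit(a,DOCK,[*o,th]))
for n,u,v,z in [('timer',347,412,.019),('bottlecap',461,192,.105),('tape',273,208,.025)]: print(n,onz(a,u*.64,v*.64,z))
import cell; print([k for k in dir(cell) if k[0]!='_'])
E
```

```text
[ 0.56380482 -0.20650271  0.01      ] [ 0.44120229 -0.21397789  0.01      ] 0.12283020446648982
(array([ 0.54600492,  0.15708682, -0.20308159]), np.float64(0.04441853516286842), np.float64(0.045246396095169845))
[ 0.4982435  -0.14037005] 0.06089546482199164 (array([ 0.49851731, -0.13842467,  0.06254634]), np.float64(0.0295826638558958), np.float64(0.03271607963665001))
timer [0.36851314 0.08833703 0.019     ]
bottlecap [ 0.726653   -0.10848337  0.105     ]
tape [0.72439508 0.20838727 0.025     ]
['IKError', 'get_image', 'grip_depth', 'job_done', 'observe']
```

```bash
cat > plan.py <<'E'
from h import *
def rel(tx,ty,tz,th):
    s=observe(); Rt=R.from_quat(s['tcp_rot']).as_matrix()
    z=np.array([np.cos(th),np.sin(th),0]); y=np.array([0,0,-1.]); G=np.c_[np.cross(y,z),y,z]
    print('tcp',s['tcp_pos'].round(4),'F',s['ft_force'].round(2),'M',s['moment'].round(2),'w',round(float(s['gripper_width']),4),'t',round(float(s['t']),2))
    print('shift mm',(Rt.T@(np.array([tx,ty,tz])-s['tcp_pos'])*1e3).round(2),'turn',R.from_matrix(Rt.T@G).as_rotvec().round(4))
E
python3 -c "
from plan import *
import cell
print(cell.grip_depth)
rel(.546,.157,.08,-.203)"
```

```text
0.0187
tcp [0.2165 0.6123 0.2379] F [ 0.73 -0.31  0.49] M [-0.03 -0.03  0.01] w 0.0882 t 0.1
shift mm [ 462.39  158.46 -319.25] turn [1.100e-03 1.434e+00 1.100e-03]
```

>>> {"api": "apply_moves", "payload": {"moves": [[[46,10,-32],[0,0.143,0],0.3],[[92,20,-64],[0,0.287,0],0.3],[[138,30,-96],[0,0.43,0],0.3],[[184,40,-128],[0,0.574,0],0.3],[[230,60,-160],[0,0.717,0],0.3],[[276,80,-192],[0,0.86,0],0.3],[[322,100,-223],[0,1.004,0],0.3],[[368,115,-255],[0,1.147,0],0.3],[[414,125,-287],[0,1.29,0],0.3],[[462,135,-319],[0,1.434,0],0.3],[[462,148,-319],[0,1.434,0],0.3],[[462,148,-319],[0,1.434,0],0.3]]}}

```text
t: 1.3
tcp_pos: [0.5472, 0.1542, 0.0897]
tcp_rot: [0.446, -0.548, 0.549, -0.445]
ft_force: [0.6, 0.5, -0.7]
gripper_width: 0.0308
```

```bash
python3 -c "
from plan import *
rel(.546,.157,.03,-.203)
a=grab('top');b=grab('side')
x=a['pixels'][130:270,150:340];y=b['pixels'][130:270,150:340]
cv2.imwrite('pics/p1.png',np.vstack([cv2.resize(x,None,fx=4,fy=2*2)[:280],cv2.resize(y,None,fx=4,fy=4)[:320]]))"
```

```text
tcp [0.5472 0.1542 0.0897] F [ 0.64  0.49 -0.71] M [-0.04  0.1  -0.  ] w 0.0308 t 1.3
shift mm [-2.66 59.66 -1.79] turn [-0.0004 -0.0033  0.002 ]
```

>>> {"api": "apply_moves", "payload": {"moves": [[[-2.5,30,-2],[0,-0.003,0],0.3],[[-2.5,60,-2],[0,-0.003,0],0.3],[[-2.5,70,-2],[0,-0.003,0],0.3],[[-2.5,72,-2],[0,-0.003,0],0.3]]}}

```text
t: 1.8
tcp_pos: [0.5432, 0.1614, 0.0178]
tcp_rot: [-0.449, 0.548, -0.547, 0.447]
ft_force: [-0.6, 1.0, -0.1]
gripper_width: 0.0306
```

```bash
python3 -c "
from plan import *
rel(.546,.157,.007,-.203)
b=grab('side'); y=b['pixels'][110:250,140:330]
cv2.imwrite('pics/p2.png',cv2.resize(y,None,fx=4,fy=4,interpolation=cv2.INTER_CUBIC))"
```

```text
tcp [0.5432 0.1614 0.0178] F [-0.6   0.99 -0.14] M [-0.08  0.09 -0.08] w 0.0306 t 1.8
shift mm [ 3.72 10.8   3.62] turn [0.0023 0.0039 0.001 ]
```

View pics/p2.png

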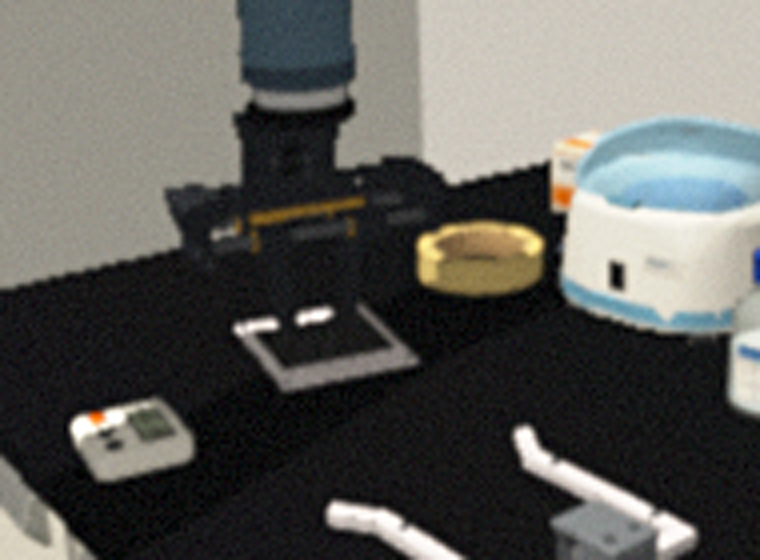

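Both finger tips are above the pad, a little toward its rear. I'll hold to see whether the arm settles.

>>> {"api": "apply_moves", "payload": {"moves": [[[0,0,0],[0,0,0],0.3],[[0,0,0],[0,0,0],0.3],[[0,0,0],[0,0,0],0.3]]}}

```text
t: 2.15
tcp_pos: [0.5451, 0.1612, 0.0197]
tcp_rot: [0.447, -0.547, 0.548, -0.448]
ft_force: [1.2, -0.1, -0.0]
gripper_width: 0.0306
```

```bash
python3 -c "
from plan import *
rel(.546,.157,.007,-.203)"
```

```text
tcp [0.5451 0.1612 0.0197] F [ 1.18 -0.14 -0.01] M [-0.06  0.07  0.01] w 0.0306 t 2.15
shift mm [ 3.99 12.74  1.66] turn [-0.0014  0.003  -0.0009]
```

>>> {"api": "apply_moves", "payload": {"moves": [[[4,4,2],[0,0,0],0.3],[[4,6,2],[0,0,0],0.3],[[4,7,2],[0,0,0],0.3],[[4,8,2],[0,0,0],0.3],[[4,8.5,2],[0,0,0],0.3],[[4,9,2],[0,0,0],0.3]]}}

```text
t: 2.75
tcp_pos: [0.5456, 0.1567, 0.0097]
tcp_rot: [-0.448, 0.547, -0.547, 0.448]
ft_force: [-0.3, -0.7, -0.1]
gripper_width: 0.031
```

>>> {"api": "apply_moves", "payload": {"moves": [[[0,0.5,0],[0,0,0],0.3],[[0,1,0],[0,0,0],0.3],[[0,1.5,0],[0,0,0],0.3],[[0,1.5,0],[0,0,0],0.3]]}}

```text
t: 3.15
tcp_pos: [0.5456, 0.1566, 0.0082]
tcp_rot: [-0.448, 0.547, -0.547, 0.448]
ft_force: [1.1, -0.7, 0.2]
gripper_width: 0.0306
```

>>> {"api": "apply_moves", "payload": {"moves": [[[0,0.4,0],[0,0,0],0.3],[[0,0.8,0],[0,0,0],0.3],[[0,0.8,0],[0,0,0],0.3]]}}

```text
t: 3.45
tcp_pos: [0.5457, 0.1567, 0.0075]
tcp_rot: [0.448, -0.547, 0.547, -0.448]
ft_force: [0.9, -1.2, 1.9]
gripper_width: 0.031
```

>>> {"api": "apply_moves", "payload": {"moves": [[[0,0.4,0],[0,0,0],0.3],[[0,0.4,0],[0,0,0],0.3]]}}

```text
t: 3.65
tcp_pos: [0.5457, 0.1567, 0.0075]
tcp_rot: [-0.448, 0.548, -0.547, 0.448]
ft_force: [-1.3, -0.5, 6.6]
gripper_width: 0.0307
```

>>> {"api": "apply_moves", "payload": {"moves": [[[0,0.3,0],[0,0,0],0.3],[[0,0.6,0],[0,0,0],0.3],[[0,0.6,0],[0,0,0],0.3]]}}

```text
t: 3.95
tcp_pos: [0.5457, 0.1567, 0.0075]
tcp_rot: [-0.447, 0.548, -0.547, 0.448]
ft_force: [-4.7, -1.4, 12.6]
gripper_width: 0.0312
```

>>> {"api": "apply_moves", "payload": {"moves": [[[0,0.3,0],[0,0,0],0.3],[[0,0.6,0],[0,0,0],0.3],[[2,0.6,-0.5],[0,-0.004,0],0.3],[[6,0.6,-1.4],[0,-0.012,0],0.3],[[10,0.6,-2.3],[0,-0.02,0],0.3]]}}

```text
t: 4.45
tcp_pos: [0.5439, 0.1499, 0.0075]
tcp_rot: [0.451, -0.542, 0.543, -0.456]
ft_force: [1.8, 4.0, 9.1]
gripper_width: 0.0309
```

>>> {"api": "apply_moves", "payload": {"moves": [[[2,0.4,-0.5],[0,-0.004,0],0.3],[[6,0.8,-1.4],[0,-0.012,0],0.3],[[11,0.8,-2.6],[0,-0.022,0],0.3],[[16,0.8,-3.7],[0,-0.032,0],0.3],[[21,0.8,-4.9],[0,-0.042,0],0.3],[[26,0.8,-6],[0,-0.052,0],0.3],[[30,0.8,-7],[0,-0.06,0],0.3],[[30,0.8,-7],[0,-0.06,0],0.3]]}}

```text
t: 5.25
tcp_pos: [0.533, 0.1214, 0.0075]
tcp_rot: [0.466, -0.528, 0.53, -0.472]
ft_force: [2.5, 3.4, 16.2]
gripper_width: 0.0312
```

```bash
python3 -c "
from plan import *
rel(.488,.031,.0075,.0625)"
```

```text
tcp [0.533  0.1214 0.0075] F [ 2.53  3.41 16.22] M [ 0.83 -0.01  0.03] w 0.0312 t 5.25
shift mm [ 95.08  -0.66 -33.96] turn [-0.0074 -0.1818 -0.0041]
```

>>> {"api": "apply_moves", "payload": {"moves": [[[2,0,-0.7],[0,-0.004,0],0.3],[[6,0,-2.1],[0,-0.012,0],0.3],[[12,0,-4.3],[0,-0.023,0],0.3],[[18,0,-6.4],[0,-0.035,0],0.3],[[24,0,-8.6],[0,-0.046,0],0.3],[[30,0,-10.7],[0,-0.058,0],0.3],[[36,0,-12.9],[0,-0.07,0],0.3],[[42,0,-15],[0,-0.082,0],0.3],[[47,0,-16.8],[0,-0.091,0],0.3],[[50,0,-17.9],[0,-0.096,0],0.3],[[50,0,-17.9],[0,-0.096,0],0.3]]}}

```text
t: 6.35
tcp_pos: [0.5098, 0.0738, 0.0075]
tcp_rot: [0.491, -0.505, 0.507, -0.497]
ft_force: [3.1, 5.4, 18.8]
gripper_width: 0.0307
```

```bash
python3 -c "
from plan import *
rel(.488,.031,.0075,.0625)"
```

```text
tcp [0.5098 0.0738 0.0075] F [ 3.13  5.38 18.79] M [ 0.91 -0.13  0.02] w 0.0307 t 6.35
shift mm [ 43.32  -0.31 -20.85] turn [-0.0085 -0.0856 -0.0034]
```

>>> {"api": "apply_moves", "payload": {"moves": [[[2,0,-1],[0,-0.004,0],0.3],[[6,0,-2.9],[0,-0.012,0],0.3],[[12,0,-5.8],[0,-0.024,0],0.3],[[18,0,-8.6],[0,-0.036,0],0.3],[[24,-0.1,-11.5],[0,-0.048,0],0.3],[[30,-0.1,-14.4],[0,-0.06,0],0.3],[[36,-0.2,-17.3],[0,-0.071,0],0.3],[[41,-0.2,-19.7],[0,-0.081,0],0.3],[[43.3,-0.2,-20.8],[0,-0.0856,0],0.3],[[43.3,-0.2,-20.8],[0,-0.0856,0],0.3]]}}

```text
t: 7.35
tcp_pos: [0.4881, 0.0307, 0.0075]
tcp_rot: [-0.513, 0.483, -0.486, 0.518]
ft_force: [2.9, 5.0, 18.6]
gripper_width: 0.031
```

Run:
```python
from plan import *
rel(.4985,-.1385,.0075,.0625)
a=grab('top'); cv2.imwrite('pics/p3.png',cv2.resize(a['pixels'][160:260,190:350],None,fx=5,fy=5,interpolation=cv2.INTER_CUBIC))
```

```text
tcp [0.4881 0.0307 0.0075] F [ 2.95  5.   18.63] M [ 0.95 -0.19  0.06] w 0.031 t 7.35
shift mm [169.57  -0.38  -0.19] turn [-0.0086  0.0002 -0.0024]
```

View pics/p3.png

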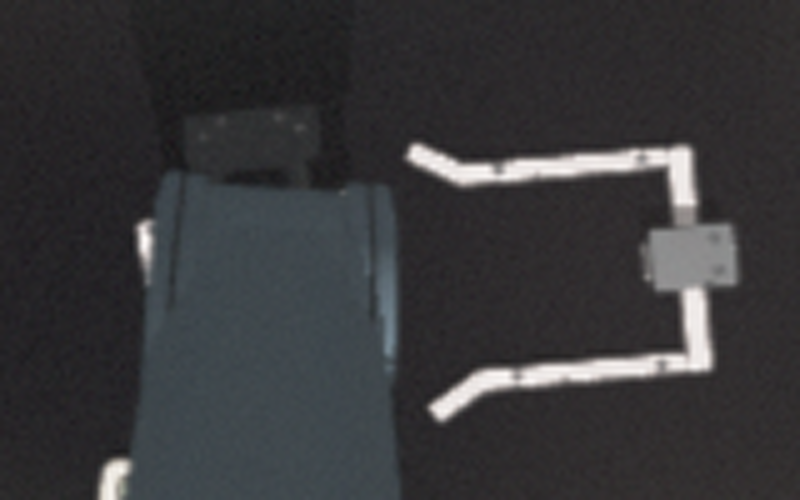

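The arm hides most of the carrier from above; only its trailing corner shows, at about (138,222). I'll check against the side view.

Run:
```python
from fit import *
a=load('top'); print(onz(a,190+137.5/5-.5,160+222.5/5-.5,.004))
b=grab('side')
y=b['pixels'][140:260,180:340]; I=cv2.resize(y,None,fx=5,fy=5,interpolation=cv2.INTER_CUBIC)
def pl(p,P):
    c,s=np.cos(p[2]),np.sin(p[2]); return np.c_[p[0]+c*P[:,0]-s*P[:,1],p[1]+s*P[:,0]+c*P[:,1],P[:,2]]
def draw(p,P,col):
    q=(proj(b,pl(p,P))-[180,140]+.5)*5; cv2.polylines(I,[np.round(q).astype(np.int32)],True,col,1)
draw([.488,.031,.0625],box(-50,50,-60,60,4),(0,0,255))
draw([.488,.031,.0625],box(-42,42,-35,35,7),(0,255,255))
D=[.4985,-.1385,.0625]
for s in (1,-1): draw(D,box(min(s*51.5,s*61.5),max(s*51.5,s*61.5),-60,57,10),(0,255,0))
cv2.imwrite('pics/p4.png',I)
```

```text
[0.53014324 0.09930475 0.004     ]
```

View pics/p4.png

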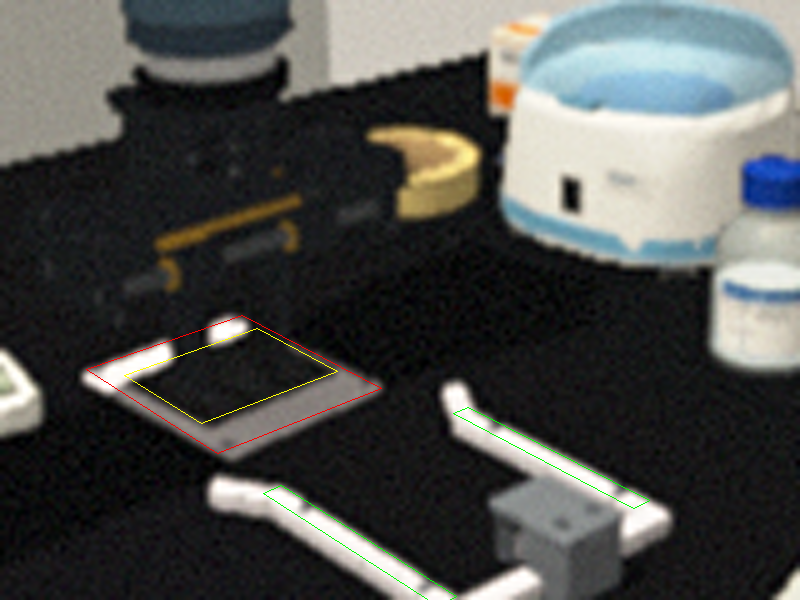

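The side view suggests the carrier is turned a little from the tool's nominal, so I'll enlarge it for corner readings.

Run:
```python
from h import *
b=load('side'); y=b['pixels'][195:257,190:290]
cv2.imwrite('pics/p5.png',cv2.resize(y,None,fx=8,fy=8,interpolation=cv2.INTER_CUBIC))
```

```text
(no output)
```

View pics/p5.png

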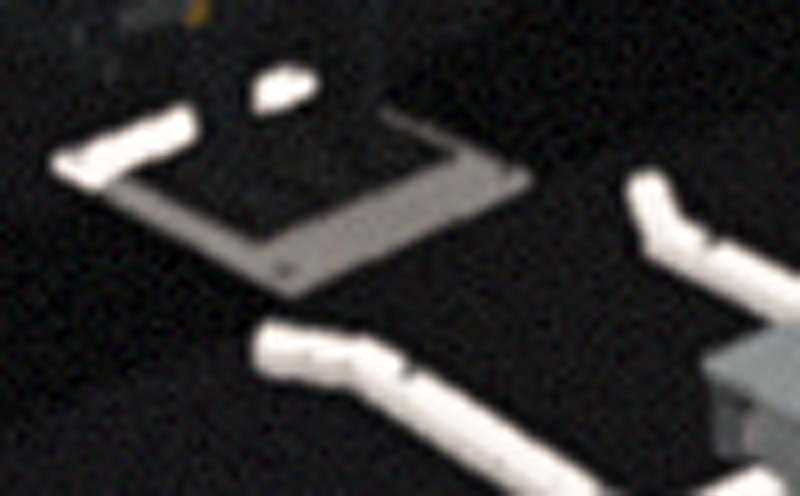

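Run:
```python
from fit import *
b=load('side'); f=lambda x,y,z: onz(b,190+(x+.5)/8-.5,195+(y+.5)/8-.5,z)[:2]
L,B,Rr=f(52,162,.003),f(290,295,.002),f(532,180,.002)
print('L',L,'B',B,'R',Rr,'len',np.linalg.norm(L-B),np.linalg.norm(Rr-B))
print('ang lead',np.arctan2(*(Rr-B)[::-1]),'ang side',np.arctan2(*(L-B)[::-1])-np.pi/2,'centre',(L+Rr)/2)
# screw marks on near/far rail, top view vs side view
c=np.array([.4985,-.1385]);D=[.4985,-.1385,.0625]
def inv(D,P): d=P-D[:2]; k,s=np.cos(D[2]),np.sin(D[2]); return np.array([k*d[0]+s*d[1],-s*d[0]+k*d[1]])*1e3
print('screws in dock frame from side: near',inv(D,f(403,370,.01)),'far',inv(D,f(711,241,.01)))
a=load('top');t=lambda x,y: onz(a,190+(x+.5)/5-.5,160+(y+.5)/5-.5,.01)[:2]
print('from top: near',inv(D,t(518,376)),'far',inv(D,t(499,169)), inv(D,t(662,364)),inv(D,t(643,157)))
for n,p in zip('LBR',(L,B,Rr)): print(n,inv(D,p))
```

```text
L [0.42968362 0.08240626] B [ 0.44546138 -0.0385624 ] R [ 0.54500635 -0.02281603] len 0.12199325365223941 0.10078268886465698
ang lead 0.15688358643014266 ang side 0.12969635385744294 centre [0.48734499 0.02979512]
screws in dock frame from side: near [-55.53087062  36.14559225] far [57.80164147 34.31136034]
from top: near [-55.95979515  35.07652163] far [57.83984111 34.85420987] [-56.49177166 -44.31353881] [ 57.54214744 -44.94353361]
L [-54.88436422 224.77316821]
B [-46.69303009 103.05523206]
R [ 53.64109265 112.55334706]
```

The carrier is centred under the tool but yawed about +0.14, where the dock is 0.0625. The tool is also tilted 0.0086 about its x, so one finger carries most of the load. I'll level it and turn back.

>>> {"api": "apply_moves", "payload": {"moves": [[[0,0,0],[-0.005,0,-0.001],0.3],[[0,0.1,0],[-0.009,0,-0.002],0.3],[[0,0.1,0.3],[-0.009,0.015,-0.002],0.3],[[0,0.1,0.6],[-0.009,0.03,-0.002],0.3],[[0,0.1,1],[-0.009,0.045,-0.002],0.3],[[0,0.1,1],[-0.009,0.06,-0.002],0.3],[[0,0.1,1],[-0.009,0.075,-0.002],0.3],[[0,0.1,1],[-0.009,0.075,-0.002],0.3]]}}

```text
t: 8.25
tcp_pos: [0.4881, 0.0311, 0.0074]
tcp_rot: [-0.498, 0.504, -0.502, 0.497]
ft_force: [-1.8, 5.3, 23.0]
gripper_width: 0.0306
```

Run:
```python
from plan import *
rel(.4992,-.1385,.0075,-.0125)
b=grab('side'); y=b['pixels'][195:257,190:290]
cv2.imwrite('pics/p6.png',cv2.resize(y,None,fx=8,fy=8,interpolation=cv2.INTER_CUBIC))
```

```text
tcp [0.4881 0.0311 0.0074] F [-1.82  5.3  23.03] M [ 0.98 -0.01  0.28] w 0.0306 t 8.25
shift mm [169.43  -0.21  13.04] turn [ 0.0024  0.0012 -0.0005]
```

View pics/p6.png

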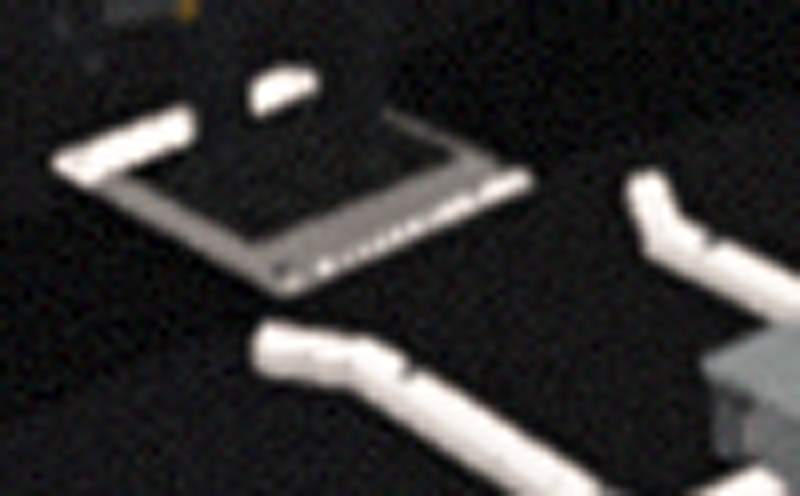

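```bash
cat > cor.py <<'E'
from fit import *
def ev(L,B,R_,D=np.array([.4992,-.1385,.0625])):
    b=load('side'); f=lambda x,y,z: onz(b,190+(x+.5)/8-.5,195+(y+.5)/8-.5,z)[:2]
    L,B,R_=f(*L,.003),f(*B,.002),f(*R_,.002); c=(L+R_)/2-D[:2]; k,s=np.cos(D[2]),np.sin(D[2])
    print('ang',np.arctan2(*(R_-B)[::-1]),np.arctan2(*(L-B)[::-1])-np.pi/2,'centre dock mm',np.array([k*c[0]+s*c[1],-s*c[0]+k*c[1]])*1e3,'len',np.linalg.norm(L-B),np.linalg.norm(R_-B))
E
python3 - <<'E'
from cor import *
ev((52,162),(290,295),(532,180)); ev((52,162),(285,296),(534,181))
# edge slopes by line fit, both images unavailable for old: current only
E
```

```text
ang 0.15688358643014266 0.12969635385744294 centre dock mm [ -1.32026904 168.70697916] len 0.12199325365223941 0.10078268886465698
ang 0.14138112072972409 0.11807992660456379 centre dock mm [ -1.30707732 168.2276443 ] len 0.121413334712209 0.10212472699434187
```

>>> {"api": "apply_moves", "payload": {"moves": [[[2,0,0.3],[0,0.006,0],0.3],[[5,0,0.7],[0,0.015,0],0.3],[[8,0,1.1],[0,0.024,0],0.3],[[11,0,1.5],[0,0.033,0],0.3],[[14,0,2],[0,0.042,0],0.3],[[17,0,2.4],[0,0.051,0],0.3],[[20,0,2.8],[0,0.06,0],0.3],[[20,0,2.8],[0,0.06,0],0.3]]}}

```text
t: 9.1
tcp_pos: [0.4907, 0.0119, 0.0074]
tcp_rot: [-0.482, 0.519, -0.516, 0.482]
ft_force: [-1.1, 7.3, 23.7]
gripper_width: 0.0308
```

Run:
```python
from plan import *
rel(.4992,-.1385,.0075,-.0725)
b=grab('side'); y=b['pixels'][195:257,190:290]
cv2.imwrite('pics/p7.png',cv2.resize(y,None,fx=8,fy=8,interpolation=cv2.INTER_CUBIC))
```

```text
tcp [0.4907 0.0119 0.0074] F [-1.09  7.28 23.74] M [ 1.57 -0.07  0.05] w 0.0308 t 9.1
shift mm [149.4   -0.38  19.24] turn [ 0.0027  0.0012 -0.0015]
```

View pics/p7.png

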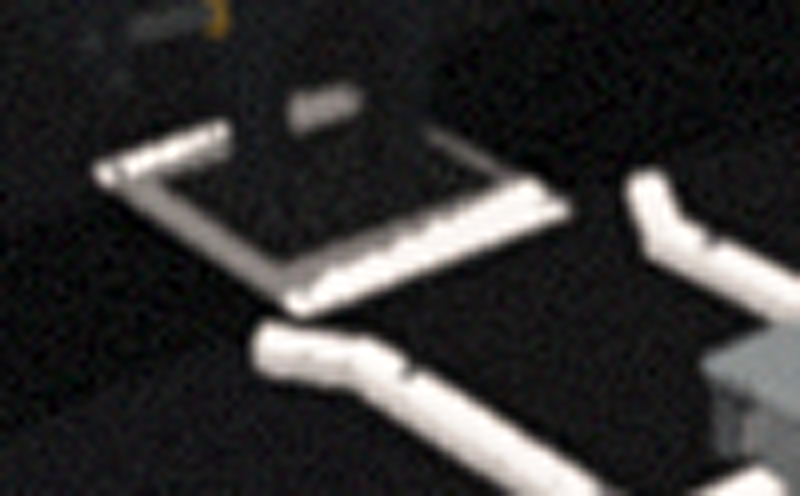

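Run:
```python
from cor import *
ev((95,172),(302,316),(572,210))
```

```text
ang 0.042398889034419504 0.03732023995065603 centre dock mm [8.14466374e-02 1.48912838e+02] len 0.11863892278494757 0.10106094528785445
```

Now yaw 0.04 (dock 0.0625), and the carrier is laterally centred. I'll drag into the rails while turning back 0.02.

>>> {"api": "apply_moves", "payload": {"moves": [[[2,0,0.3],[0,-0.003,0],0.3],[[5,0,0.7],[0,-0.006,0],0.3],[[9,0,1.2],[0,-0.01,0],0.3],[[13,0,1.8],[0,-0.015,0],0.3],[[17,0,2.3],[0,-0.02,0],0.3],[[21,0,2.9],[0,-0.02,0],0.3],[[25,0,3.4],[0,-0.02,0],0.3],[[29,0,3.9],[0,-0.02,0],0.3],[[32,0,4.35],[0,-0.02,0],0.3],[[34,0,4.6],[0,-0.02,0],0.3]]}}

```text
t: 10.15
tcp_pos: [0.4928, -0.0224, 0.0074]
tcp_rot: [-0.487, 0.514, -0.512, 0.487]
ft_force: [-0.4, 9.0, 22.5]
gripper_width: 0.0306
```

Run:
```python
from plan import *
rel(.4992,-.1385,.0075,-.0525)
```

```text
tcp [ 0.4928 -0.0224  0.0074] F [-0.35  9.03 22.54] M [ 1.95 -0.1  -0.01] w 0.0306 t 10.15
shift mm [115.67  -0.31  12.28] turn [ 0.0026  0.0015 -0.0014]
```

Run:
```python
from h import *
b=grab('side'); y=b['pixels'][195:257,190:290]
cv2.imwrite('pics/p8.png',cv2.resize(y,None,fx=8,fy=8,interpolation=cv2.INTER_CUBIC))
```

```text
(no output)
```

View pics/p8.png

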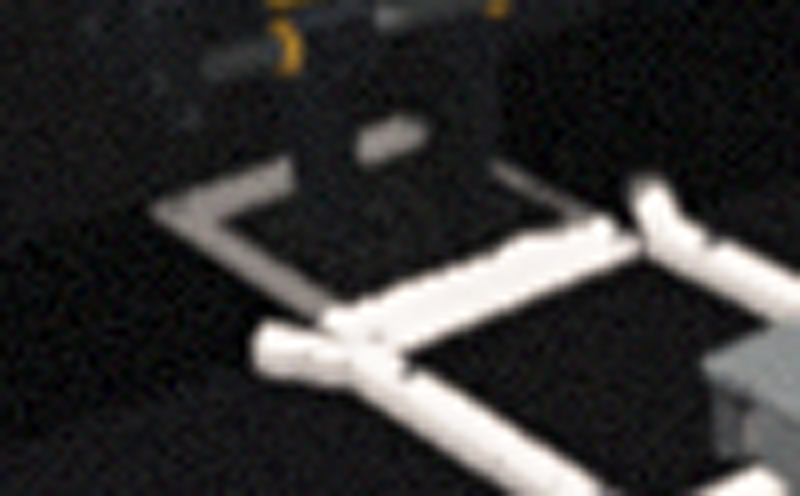

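The front edge sits at the rail entrance, between (408,357) and (640,245), and looks nearly square.

Run:
```python
from cor import *
b=load('side'); f=lambda x,y,z: onz(b,190+(x+.5)/8-.5,195+(y+.5)/8-.5,z)[:2]
D=np.array([.4992,-.1385,.0625]);k,s=np.cos(D[2]),np.sin(D[2])
for p in [(408,357,0),(640,245,0),(152,208,.003),(320,312,.003)]:
    c=f(*p)-D[:2]; print(np.array([k*c[0]+s*c[1],-s*c[0]+k*c[1]])*1e3)
```

```text
[-40.97864569  54.52277326]
[52.09862509 60.38228494]
[-48.78674788 175.69734995]
[-47.64874188  87.57597565]
```

>>> {"api": "apply_moves", "payload": {"moves": [[[1,0,-0.5],[0,0,0],0.3],[[3,0,-0.6],[0,0,0],0.3],[[6,0,-0.3],[0,0,0],0.3],[[9,0,0],[0,0,0],0.3],[[12,0,0.4],[0,0,0],0.3],[[15,0,0.7],[0,0,0],0.3],[[18,0,1.1],[0,0,0],0.3],[[21,0,1.4],[0,0,0],0.3],[[24,0,1.8],[0,0,0],0.3],[[25,0,1.9],[0,0,0],0.3]]}}

```text
t: 11.2
tcp_pos: [0.4933, -0.0477, 0.0074]
tcp_rot: [-0.488, 0.514, -0.512, 0.487]
ft_force: [-0.3, 8.5, 23.1]
gripper_width: 0.0307
```

Run:
```python
from plan import *
rel(.4992,-.1385,.0075,-.0525)
```

```text
tcp [ 0.4933 -0.0477  0.0074] F [-0.26  8.48 23.12] M [ 1.92 -0.18  0.03] w 0.0307 t 11.2
shift mm [90.38 -0.21 10.49] turn [ 0.0028  0.0014 -0.001 ]
```

>>> {"api": "apply_moves", "payload": {"moves": [[[2,0,0.2],[0,0,0],0.3],[[6,0,0.7],[0,0,0],0.3],[[11,0,1.3],[0,0,0],0.3],[[16,0,1.8],[0,0,0],0.3],[[21,0,2.4],[0,0,0],0.3],[[26,0,3],[0,0,0],0.3],[[31,0,3.6],[0,0,0],0.3],[[36,0,4.1],[0,0,0],0.3],[[41,0,4.7],[0,0,0],0.3],[[46,0,5.3],[0,0,0],0.3],[[50,0,5.75],[0,0,0],0.3],[[52,0,6],[0,0,0],0.3]]}}

```text
t: 12.4
tcp_pos: [0.4963, -0.1004, 0.0074]
tcp_rot: [-0.488, 0.514, -0.512, 0.486]
ft_force: [-0.5, 9.8, 21.6]
gripper_width: 0.0311
```

Run:
```python
from plan import *
rel(.4992,-.1385,.0075,-.0525)
```

```text
tcp [ 0.4963 -0.1004  0.0074] F [-0.54  9.82 21.61] M [ 1.88 -0.19  0.05] w 0.0311 t 12.4
shift mm [37.88 -0.13  4.83] turn [ 0.0034  0.0011 -0.0003]
```

>>> {"api": "apply_moves", "payload": {"moves": [[[1,0.2,0.1],[0,0,0],0.3],[[3,0.4,0.3],[0,0,0],0.3],[[6,0.4,0.7],[0,0,0],0.3],[[9,0.4,1],[0,0,0],0.3],[[12,0.4,1.4],[0,0,0],0.3],[[15,0.4,1.7],[0,0,0],0.3],[[17,0.4,2],[0,0,0],0.3],[[19,0.4,2.2],[0,0,0],0.3]]}}

```text
t: 13.2
tcp_pos: [0.4975, -0.1182, 0.0074]
tcp_rot: [-0.488, 0.514, -0.511, 0.487]
ft_force: [-2.0, 12.5, 27.7]
gripper_width: 0.031
```

Run:
```python
from plan import *
rel(.4992,-.1385,.0075,-.0525)
```

```text
tcp [ 0.4975 -0.1182  0.0074] F [-2.   12.52 27.7 ] M [2.44 0.06 0.1 ] w 0.031 t 13.2
shift mm [20.23 -0.17  2.75] turn [ 0.0039  0.0026 -0.0017]
```

Close to the roller. Small steps from here.

>>> {"api": "apply_moves", "payload": {"moves": [[[1,0,0.1],[0,0,0],0.3],[[2,0,0.2],[0,0,0],0.3],[[3,0,0.35],[0,0,0],0.3],[[4,0,0.5],[0,0,0],0.3]]}}

```text
t: 13.6
tcp_pos: [0.4976, -0.1221, 0.0074]
tcp_rot: [-0.488, 0.514, -0.511, 0.487]
ft_force: [-2.7, 12.0, 27.4]
gripper_width: 0.0307
```

>>> {"api": "apply_moves", "payload": {"moves": [[[1,0,0.1],[0,0,0],0.3],[[2,0,0.2],[0,0,0],0.3],[[3,0,0.35],[0,0,0],0.3],[[4,0,0.5],[0,0,0],0.3]]}}

```text
t: 14.0
tcp_pos: [0.4977, -0.1238, 0.0074]
tcp_rot: [-0.488, 0.514, -0.509, 0.488]
ft_force: [-2.5, 18.8, 32.6]
gripper_width: 0.031
```

>>> {"api": "apply_moves", "payload": {"moves": [[[0,-0.4,0],[0,0,0],0.3],[[0.5,-0.6,0.05],[0,0,0],0.3],[[1,-0.6,0.1],[0,0,0],0.3]]}}

```text
t: 14.3
tcp_pos: [0.4977, -0.1242, 0.0074]
tcp_rot: [-0.488, 0.514, -0.509, 0.488]
ft_force: [-1.1, 19.4, 24.7]
gripper_width: 0.0307
```

Run:
```python
from plan import *
rel(.4992,-.1385,.0075,-.0525)
```

```text
tcp [ 0.4977 -0.1242  0.0074] F [-1.07 19.43 24.66] M [ 4.03 -0.17  0.27] w 0.0307 t 14.3
shift mm [14.25 -0.14  2.18] turn [ 0.0058  0.0054 -0.0047]
```

>>> {"api": "apply_moves", "payload": {"moves": [[[0.5,0,0.05],[0,0,0],0.3],[[1,0,0.1],[0,0,0],0.3],[[1,0,0.1],[0,0,0],0.3]]}}

```text
t: 14.6
tcp_pos: [0.4977, -0.1253, 0.0075]
tcp_rot: [-0.488, 0.514, -0.509, 0.488]
ft_force: [-0.8, 16.1, 23.8]
gripper_width: 0.0308
```

>>> {"api": "apply_moves", "payload": {"moves": [[[0.7,0,0.1],[0,0,0],0.3],[[1.4,0,0.2],[0,0,0],0.3],[[2,0,0.25],[0,0,0],0.3]]}}

```text
t: 14.9
tcp_pos: [0.4978, -0.1286, 0.0075]
tcp_rot: [-0.488, 0.514, -0.51, 0.487]
ft_force: [-1.5, 14.4, 23.1]
gripper_width: 0.0307
```

Run:
```python
from plan import *
rel(.4992,-.1385,.0075,-.0525)
```

```text
tcp [ 0.4978 -0.1286  0.0075] F [-1.5  14.37 23.06] M [ 3.07 -0.04  0.22] w 0.0307 t 14.9
shift mm [ 9.85 -0.08  1.92] turn [ 0.0056  0.0042 -0.0032]
```

>>> {"api": "apply_moves", "payload": {"moves": [[[1,0,0.1],[0,0,0],0.3],[[2,0,0.2],[0,0,0],0.3],[[3,0,0.35],[0,0,0],0.3],[[4,0,0.45],[0,0,0],0.3],[[5,0,0.55],[0,0,0],0.3]]}}

```text
t: 15.4
tcp_pos: [0.498, -0.1337, 0.0075]
tcp_rot: [-0.488, 0.514, -0.51, 0.487]
ft_force: [-1.9, 14.1, 22.6]
gripper_width: 0.0308
```

Run:
```python
from plan import *
rel(.4992,-.1385,.0075,-.0525)
```

```text
tcp [ 0.498  -0.1337  0.0075] F [-1.87 14.13 22.62] M [ 3.07 -0.05  0.15] w 0.0308 t 15.4
shift mm [ 4.75 -0.06  1.43] turn [ 0.0057  0.0041 -0.0032]
```

>>> {"api": "apply_moves", "payload": {"moves": [[[1,0,0.1],[0,0,0],0.3],[[2,0,0.2],[0,0,0],0.3],[[3,0,0.3],[0,0,0],0.3]]}}

```text
t: 15.7
tcp_pos: [0.4981, -0.1367, 0.0074]
tcp_rot: [-0.488, 0.514, -0.51, 0.487]
ft_force: [-1.3, 14.7, 22.5]
gripper_width: 0.0308
```

>>> {"api": "apply_moves", "payload": {"moves": [[[0.7,0,0.1],[0,0,0],0.3],[[1.4,0,0.15],[0,0,0],0.3],[[2,0,0.2],[0,0,0],0.3]]}}

```text
t: 16.0
tcp_pos: [0.4982, -0.1388, 0.0075]
tcp_rot: [-0.488, 0.514, -0.51, 0.487]
ft_force: [-0.9, 13.7, 23.6]
gripper_width: 0.0308
```

>>> {"api": "apply_moves", "payload": {"moves": [[[0.7,0,0.1],[0,0,0],0.3],[[1.4,0,0.15],[0,0,0],0.3],[[1.4,0,0.15],[0,0,0],0.3]]}}

```text
t: 16.3
tcp_pos: [0.4982, -0.1398, 0.0074]
tcp_rot: [-0.488, 0.514, -0.51, 0.487]
ft_force: [-2.0, 15.1, 23.2]
gripper_width: 0.031
```

>>> {"api": "apply_moves", "payload": {"moves": [[[0.7,0,0.1],[0,0,0],0.3],[[1,0,0.15],[0,0,0],0.3],[[1,0,0.15],[0,0,0],0.3]]}}

```text
t: 16.6
tcp_pos: [0.4983, -0.1399, 0.0075]
tcp_rot: [-0.488, 0.514, -0.509, 0.488]
ft_force: [-2.6, 17.2, 25.6]
gripper_width: 0.0308
```

>>> {"api": "apply_moves", "payload": {"moves": [[[0.5,-0.2,0],[0,0,0],0.3],[[1,-0.3,0],[0,0,0],0.3],[[1,-0.3,0],[0,0,0],0.3]]}}

```text
t: 16.9
tcp_pos: [0.4983, -0.1402, 0.0075]
tcp_rot: [-0.488, 0.515, -0.509, 0.488]
ft_force: [0.1, 18.3, 21.5]
gripper_width: 0.0308
```

Run:
```python
from plan import *
rel(.4992,-.1385,.0075,-.0525)
b=grab('side'); y=b['pixels'][195:270,220:320]
cv2.imwrite('pics/p9.png',cv2.resize(y,None,fx=8,fy=8,interpolation=cv2.INTER_CUBIC))
```

```text
tcp [ 0.4983 -0.1402  0.0075] F [ 0.09 18.34 21.46] M [ 3.94 -0.2   0.29] w 0.0308 t 16.9
shift mm [-1.79 -0.03  0.85] turn [ 0.0066  0.0057 -0.0052]
```

View pics/p9.png

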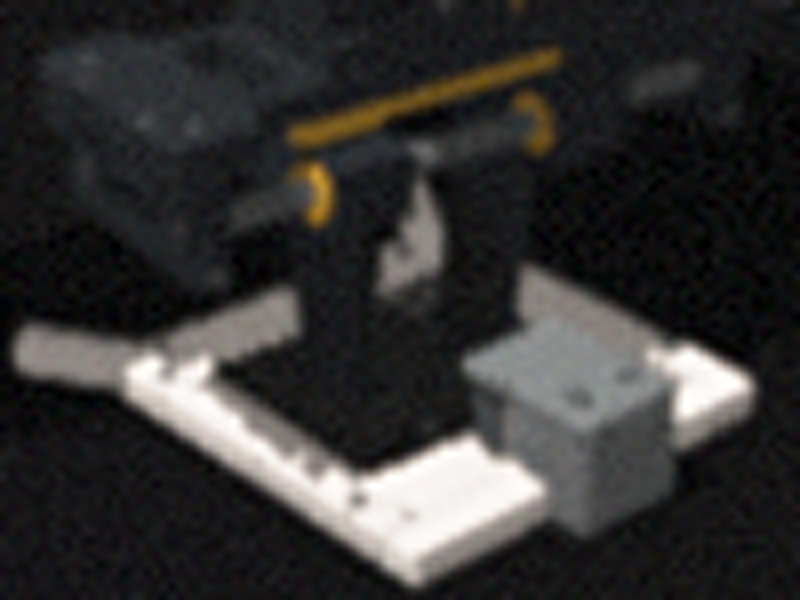

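It looks home: the plate's front strip meets the stop, and the bracket overhangs it clear of the pad. I'll let go straight up.

>>> {"api": "apply_moves", "payload": {"moves": [[[0,-0.5,0],[0,0,0],0.3],[[0,-1,0],[0,0,0],0.3],[[0,-1.5,0],[0,0,0],0.3],[[0,-2,0],[0,0,0],0.3],[[0,-3,0],[0,0,0],0.3],[[0,-5,0],[0,0,0],0.3],[[0,-10,0],[0,0,0],0.3],[[0,-25,0],[0,0,0],0.3],[[0,-50,0],[0,0,0],0.3],[[0,-90,0],[0,0,0],0.3],[[0,-130,0],[0,0,0],0.3]]}}

```text
t: 18.05
tcp_pos: [0.4963, -0.1472, 0.138]
tcp_rot: [-0.489, 0.515, -0.512, 0.483]
ft_force: [0.6, 0.3, -0.2]
gripper_width: 0.0308
```

>>> {"api": "apply_moves", "payload": {"moves": [[[-45,-20,0],[0,0,0],0.3],[[-90,-40,0],[0,0,0],0.3],[[-135,-50,0],[0,0,0],0.3],[[-180,-50,0],[0,0,0],0.3],[[-225,-50,0],[0,0,0],0.3],[[-270,-50,0],[0,0,0],0.3],[[-300,-50,0],[0,0,0],0.3],[[-300,-50,0],[0,0,0],0.3]]}}

```text
t: 18.85
tcp_pos: [0.5128, 0.1581, 0.1862]
tcp_rot: [-0.49, 0.513, -0.509, 0.486]
ft_force: [-0.1, 0.2, 0.3]
gripper_width: 0.0307
```

Run:
```python
from fit import *
s=observe(); print(s['t'],s['tcp_pos'],s['ft_force'])
a=grab('top'); y=a['pixels'][120:270,195:345]
cv2.imwrite('pics/p10.png',cv2.resize(y,None,fx=4,fy=4,interpolation=cv2.INTER_CUBIC))
H=DOCK[:-1]+CAR+DOCK[-1:]
for n in (0,2,4,6,8,12,18):
    M=DOCK[:-1]+[(b_+np.array([0,n/1e3,0]),v) for b_,v in CAR]+DOCK[-1:]
    print(n,fit(a,M,[.4989,-.1385,.0625]))
```

```text
18.85 [0.5127626  0.15812584 0.18616124] [-0.06499118  0.19194059  0.29918061]
0 (array([ 0.49862643, -0.13667049,  0.05622152]), np.float64(0.056105462913489876), np.float64(0.05955154042224324))
2 (array([ 0.49873573, -0.13857351,  0.05844883]), np.float64(0.054224280101319904), np.float64(0.054949801215090424))
4 (array([ 0.49881337, -0.13969484,  0.05954171]), np.float64(0.05527872328691258), np.float64(0.059192914951742046))
6 (array([ 0.49880844, -0.14146922,  0.06245789]), np.float64(0.05988596741448524), np.float64(0.0669851244058653))
8 (array([ 0.49909272, -0.14281819,  0.0567767 ]), np.float64(0.06563394961739265), np.float64(0.07445503040730357))
12 (array([ 0.4994026 , -0.14703353,  0.0484738 ]), np.float64(0.0784524741690455), np.float64(0.0904125168122317))
18 (array([ 0.49961497, -0.15393039,  0.04999928]), np.float64(0.09075072454912274), np.float64(0.11418355260974039))
```

View pics/p10.png

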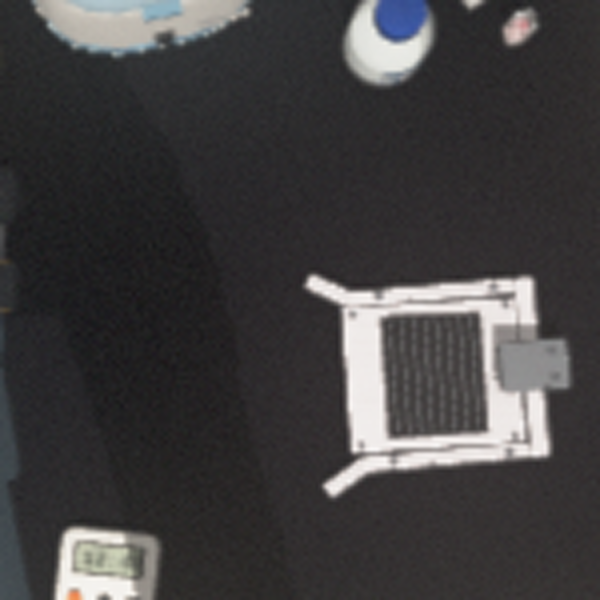

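```bash
cat > prof.py <<'E'
from fit import *
from scipy.ndimage import map_coordinates
D=np.array([.4989,-.1386,.0625])
def prof(a,x0,x1,y0,y1,z,xs2=None):
    g=cv2.cvtColor(a['pixels'],cv2.COLOR_BGR2GRAY).astype(float); c,s=np.cos(D[2]),np.sin(D[2])
    ys=np.arange(y0,y1,.25); o=[]
    for x in np.arange(x0,x1,1.):
        P=np.c_[D[0]+(c*x-s*ys)/1e3,D[1]+(s*x+c*ys)/1e3,0*ys+z]; q=proj(a,P); o.append(map_coordinates(g,[q[:,1],q[:,0]],order=1))
    return ys,np.mean(o,0)
def cross(y,p):
    h=(p.max()+p.min())/2; i=np.where(np.diff(np.sign(p-h)))[0]; return y[i].round(2)
if __name__=='__main__':
    a=load('top')
    for r in [(-45,-25),(25,45)]:
        print(r,'rear edge(60)',cross(*prof(a,*r,45,75,.004)),'stop outer(-70)',cross(*prof(a,*r,-82,-64,.01)),'pad rear(35)',cross(*prof(a,*r,25,43,.007)),'pad front(-35)',cross(*prof(a,*r,-43,-25,.007)))
        y,p=prof(a,*r,-64,-50,.007); print(p[::2].round(0))
E
python3 prof.py
```

```text
(-45, -25) rear edge(60) [63.] stop outer(-70) [-71.5] pad rear(35) [37.5] pad front(-35) [-31.75]
[233. 232. 231. 228. 225. 221. 215. 205. 193. 182. 171. 162. 160. 163.
 172. 183. 194. 206. 215. 222. 226. 228. 230. 230. 230. 229. 229. 229.]
(25, 45) rear edge(60) [61.75] stop outer(-70) [-71.5] pad rear(35) [35.5] pad front(-35) [-33.5]
[214. 213. 212. 210. 208. 204. 199. 194. 189. 185. 183. 185. 190. 194.
 198. 202. 203. 203. 203. 203. 201. 199. 197. 195. 194. 193. 194. 196.]
```

The checks disagree. The rear edge and pad read about 2.9 mm out on the -x side and about 1 mm on +x, so one front corner touched the stop while the plate sat slightly yawed. I'll press again with shut fingers on the -x half of the pad to square it.

```bash
python3 -c "
from plan import *
rel(.4787,-.1359,.06,.0625)"
```

```text
tcp [0.5129 0.1548 0.186 ] F [ 0.93 -0.28  0.16] M [-0.1   0.11  0.02] w 0.0312 t 18.9
shift mm [291.79 126.71 -18.9 ] turn [ 0.0082 -0.1117  0.0014]
```

>>> {"api": "apply_moves", "payload": {"moves": [[[45,0,-3],[0,-0.02,0],1],[[90,0,-6],[0,-0.04,0],1],[[135,0,-9],[0,-0.06,0],1],[[180,0,-12],[0,-0.08,0],1],[[225,20,-15],[0,-0.1,0],1],[[270,40,-18],[0.008,-0.112,0],1],[[292,80,-19],[0.008,-0.112,0],1],[[292,120,-19],[0.008,-0.112,0],1],[[292,126.7,-19],[0.008,-0.112,0],1],[[292,126.7,-19],[0.008,-0.112,0],1],[[292,126.7,-19],[0.008,-0.112,0],1]]}}

```text
t: 20.0
tcp_pos: [0.4785, -0.1384, 0.0611]
tcp_rot: [0.515, -0.484, 0.486, -0.514]
ft_force: [-0.4, -0.6, 0.4]
gripper_width: -0.0
```

```bash
python3 -c "
from plan import *
rel(.4787,-.1359,.0085,.0625)"
```

```text
tcp [ 0.4785 -0.1384  0.0611] F [-0.4  -0.63  0.45] M [-0.03  0.01  0.02] w -0.0 t 20.0
shift mm [-2.66 52.56  0.26] turn [-0.0011 -0.0036  0.0026]
```

>>> {"api": "apply_moves", "payload": {"moves": [[[-2.5,25,0],[0,0,0],1],[[-2.5,40,0],[0,0,0],1],[[-2.5,46,0],[0,0,0],1],[[-2.5,49,0],[0,0,0],1],[[-2.5,51,0],[0,0,0],1],[[-2.5,52,0],[0,0,0],1],[[-2.5,52.5,0],[0,0,0],1],[[-2.5,52.5,0],[0,0,0],1]]}}

```text
t: 20.8
tcp_pos: [0.4778, -0.136, 0.0075]
tcp_rot: [0.515, -0.485, 0.486, -0.514]
ft_force: [-0.4, 0.3, 5.0]
gripper_width: 0.0004
```

>>> {"api": "apply_moves", "payload": {"moves": [[[0,0.3,0],[0,0,0],1],[[0,0.6,0],[0,0,0],1],[[0,0.9,0],[0,0,0],1],[[0,0.9,0],[0,0,0],1]]}}

```text
t: 21.2
tcp_pos: [0.4778, -0.136, 0.0074]
tcp_rot: [0.515, -0.485, 0.486, -0.514]
ft_force: [-3.6, 2.0, 19.1]
gripper_width: 0.0006
```

>>> {"api": "apply_moves", "payload": {"moves": [[[0.7,0.2,0],[0,0,0],1],[[1.4,0.2,0],[0,0,0],1],[[2.1,0.2,0],[0,0,0],1],[[2.1,0.2,0],[0,0,0],1]]}}

```text
t: 21.6
tcp_pos: [0.4778, -0.1361, 0.0074]
tcp_rot: [0.515, -0.485, 0.484, -0.515]
ft_force: [-5.0, 6.3, 23.8]
gripper_width: 0.0003
```

>>> {"api": "apply_moves", "payload": {"moves": [[[0.7,0,0],[0,0,0],1],[[1.4,0,0],[0,0,0],1],[[1.4,0,0],[0,0,0],1]]}}

```text
t: 21.9
tcp_pos: [0.4778, -0.1361, 0.0074]
tcp_rot: [-0.515, 0.485, -0.484, 0.515]
ft_force: [-5.1, 9.8, 25.7]
gripper_width: 0.0005
```

>>> {"api": "apply_moves", "payload": {"moves": [[[0.7,-0.2,0],[0,0,0],1],[[1.4,-0.3,0],[0,0,0],1],[[2,-0.3,0],[0,0,0],1],[[2,-0.3,0],[0,0,0],1]]}}

```text
t: 22.3
tcp_pos: [0.4778, -0.1362, 0.0074]
tcp_rot: [-0.515, 0.486, -0.483, 0.516]
ft_force: [-4.3, 14.1, 24.3]
gripper_width: 0.0005
```

>>> {"api": "apply_moves", "payload": {"moves": [[[0.7,-0.1,0],[0,0,0],1],[[1.4,-0.2,0],[0,0,0],1],[[1.4,-0.2,0],[0,0,0],1]]}}

```text
t: 22.6
tcp_pos: [0.4778, -0.1369, 0.0074]
tcp_rot: [-0.515, 0.486, -0.482, 0.516]
ft_force: [-4.8, 15.7, 22.5]
gripper_width: 0.0006
```

>>> {"api": "apply_moves", "payload": {"moves": [[[0.7,0,0],[0,0,0],1],[[1.4,0,0],[0,0,0],1],[[1.4,0,0],[0,0,0],1]]}}

```text
t: 22.9
tcp_pos: [0.4778, -0.1373, 0.0074]
tcp_rot: [-0.515, 0.486, -0.481, 0.517]
ft_force: [-4.2, 17.8, 23.1]
gripper_width: 0.0005
```

>>> {"api": "apply_moves", "payload": {"moves": [[[0.7,-0.1,0],[0,0,0],1],[[1.2,-0.2,0],[0,0,0],1],[[1.2,-0.2,0],[0,0,0],1]]}}

```text
t: 23.2
tcp_pos: [0.4777, -0.1382, 0.0074]
tcp_rot: [-0.515, 0.486, -0.481, 0.517]
ft_force: [-4.7, 18.5, 20.6]
gripper_width: 0.0007
```

>>> {"api": "apply_moves", "payload": {"moves": [[[0,0.3,0],[0,0,0],1],[[0.6,0.3,0],[0,0,0],1],[[1.2,0.3,0],[0,0,0],1],[[1.2,0.3,0],[0,0,0],1]]}}

```text
t: 23.6
tcp_pos: [0.4778, -0.1383, 0.0074]
tcp_rot: [-0.515, 0.486, -0.481, 0.517]
ft_force: [-5.4, 22.4, 26.0]
gripper_width: 0.0008
```

Run:
```python
from prof import *
a=grab('top')
for r in [(-45,-25),(25,45)]:
    print(r,'rear',cross(*prof(a,*r,52,75,.004)),'padr',cross(*prof(a,*r,25,43,.007)),'padf',cross(*prof(a,*r,-43,-25,.007)))
    y,p=prof(a,*r,-64,-50,.007); print(p[::2].round(0))
```

```text
(-45, -25) rear [61.5] padr [34.5] padf [-41.5  -39.   -30.25]
[69. 69. 69. 69. 69. 69. 69. 69. 69. 69. 69. 69. 69. 69. 69. 69. 69. 69.
 69. 70. 69. 69. 69. 69. 69. 69. 69. 68.]
(25, 45) rear [61.5] padr [35.75] padf [-38.   -30.25 -25.5 ]
[64. 62. 60. 58. 57. 57. 57. 58. 58. 59. 60. 61. 63. 65. 67. 68. 69. 70.
 70. 70. 70. 70. 70. 70. 70. 70. 70. 70.]
```

Both sides now read the same rear edge (61.5), and the tool no longer advances at 22 N. Releasing.

>>> {"api": "apply_moves", "payload": {"moves": [[[0,-0.5,0],[0,0,0],1],[[0,-1,0],[0,0,0],1],[[0,-1.5,0],[0,0,0],1],[[0,-2,0],[0,0,0],1],[[0,-3,0],[0,0,0],1],[[0,-5,0],[0,0,0],1],[[0,-10,0],[0,0,0],1],[[0,-25,0],[0,0,0],1],[[0,-50,0],[0,0,0],1],[[0,-90,0],[0,0,0],1],[[0,-130,0],[0,0,0],1]]}}

```text
t: 24.75
tcp_pos: [0.4776, -0.1463, 0.1383]
tcp_rot: [0.515, -0.485, 0.485, -0.513]
ft_force: [0.9, 0.7, 1.0]
gripper_width: 0.0004
```

>>> {"api": "apply_moves", "payload": {"moves": [[[-45,-20,0],[0,0,0],1],[[-90,-40,0],[0,0,0],1],[[-135,-50,0],[0,0,0],1],[[-180,-50,0],[0,0,0],1],[[-225,-50,0],[0,0,0],1],[[-270,-50,0],[0,0,0],1],[[-300,-50,0],[0,0,0],1],[[-300,-50,0],[0,0,0],1]]}}

```text
t: 25.55
tcp_pos: [0.4599, 0.1583, 0.1867]
tcp_rot: [-0.516, 0.483, -0.483, 0.516]
ft_force: [0.3, 0.3, -0.4]
gripper_width: 0.0004
```

Run:
```python
from prof import *
a=grab('top')
for r in [(-45,-25),(25,45)]:
    print(r,'rear',cross(*prof(a,*r,52,75,.004)),'padr',cross(*prof(a,*r,25,43,.007)),'padf',cross(*prof(a,*r,-43,-25,.007)),'stop',cross(*prof(a,*r,-82,-64,.01)))
    y,p=prof(a,*r,-64,-50,.007); print(p[::2].round(0))
for n,(u,v),z in [('timer',(347,412),.019),('bottle',(461,192),.105),('tape',(273,208),.025)]: pass
g=cv2.cvtColor(a['pixels'],cv2.COLOR_BGR2GRAY); n,l,st,ce=cv2.connectedComponentsWithStats((g>110).astype(np.uint8))
for i in range(1,n):
    if 200<st[i,4]<1500 and 150<ce[i][0]<350 and 100<ce[i][1]<280: print(st[i])
for w in (-1.5,-.5,0,1,2,3):
    M=DOCK[:-1]+[(b_+np.array([0,w/1e3,0]),v) for b_,v in CAR]+DOCK[-1:]; print(w,fit(a,M,[.4989,-.1385,.0625]))
```

```text
(-45, -25) rear [61.75] padr [35.25] padf [-34.] stop [-71.5]
[234. 233. 232. 230. 228. 226. 221. 215. 209. 204. 199. 196. 198. 204.
 211. 216. 222. 225. 226. 226. 225. 224. 224. 223. 222. 221. 223. 224.]
(25, 45) rear [61.5] padr [35.5] padf [-34.] stop [-71.5]
[214. 213. 212. 211. 209. 205. 200. 194. 189. 184. 183. 185. 189. 193.
 198. 201. 203. 203. 202. 202. 201. 199. 198. 196. 195. 195. 196. 197.]
[155 114  39  39 565]
[281 118  22  23 277]
[208 252  26  25 558]
-1.5 (array([ 0.49859788, -0.13663104,  0.06472427]), np.float64(0.05505905300824073), np.float64(0.05900226104673461))
-0.5 (array([ 0.49877879, -0.13712031,  0.06726382]), np.float64(0.05322036785933403), np.float64(0.055600104490129504))
0 (array([ 0.49862019, -0.13742862,  0.06217082]), np.float64(0.05299186998347638), np.float64(0.05460945263623863))
1 (array([ 0.49864379, -0.13862032,  0.0650669 ]), np.float64(0.052235126650315315), np.float64(0.05312345241906253))
2 (array([ 0.49854658, -0.13916341,  0.0648781 ]), np.float64(0.052451625459693105), np.float64(0.054595547153288716))
3 (array([ 0.49869263, -0.13995491,  0.06473608]), np.float64(0.053898443516686045), np.float64(0.058385096974866116))
```

```bash
python3 -c "
from cell import *
job_done(); print(observe()['t'])"
```

```text
the job is handed in; nothing more can be done
the job is handed in; nothing more can be done
```

The carrier is in the dock, under the roller and square against the end stop. I let go, moved the arm clear and handed the job in at about 25.6 s of the 64 s allowed.

- **Drag:** I pressed on the rubber pad with the fingers about 31 mm apart, using about 9 to 28 N of downward force for most of the way. On the way the carrier had turned about 0.07 rad too far. I levelled the tool and turned it back before the rails.
- **Peak load:** The highest reading was as it met the roller, 18.8 N forward and 32.6 N down, about 38 N combined. I only see the force at the end of each move, so a short peak in between could have been higher.
- **Check that failed:** After the first release the top view showed the plate slightly crooked, about 2 mm short of home on one side. I pressed again with shut fingers on that half of the pad until the plate no longer moved at 22 N forward.
- **Last checks:**
  - The rear edge now reads the same on both sides, within 0.25 mm, and only a thin line shows at the stop.
  - Fitting the outlines to the picture still puts the carrier about 1 mm short of nominal home. I took that as image blur and calibration error, so I can't rule out a gap under about 1 mm from the pictures alone.
  - The timer, bottle and tape are where they were in the first picture.
  - I had no direct reading of the roller; that it rides on the carrier is inferred from the forces and the final position.

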